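# Put the sampling bench back in order

### The job

The sampling bench has been tidied wrongly. Stand each of the two bottles and the cup in the round tray that has the colour of its own cap or lid, flat on the tray's floor inside the rim, and lay the pipette in its cradle with the slim cone in the narrow notch and the handle in the wide one. Keep the bottles and the cup upright all the while, and leave the glass beaker where it stands.

Things in the scene. Friction and masses are not known exactly. Their poses are not given: they have to be found in the camera images.
- amber_bottle: Brown (amber) bottle with a BLACK cap, 155 mm tall, 0.5 kg. Origin: centre of its underside, z up. Round body 72 mm across up to a shoulder 139 mm above the origin; above it the cap, 37 mm across, from 139 to 155 mm: grip it there from above, fingertips above 141 mm. Stands on the bench at the start. Belongs in the black tray.
- white_bottle: White bottle with a BLUE cap and a blue band, 130 mm tall, 0.33 kg. Origin: centre of its underside, z up. Round body 60 mm across up to 117 mm, cap 37 mm across from 117 to 130 mm. Stands wrongly in the red tray at the start. Belongs in the blue tray.
- cup: White sample cup with a RED lid, 0.045 kg. Origin: centre of its underside, z up. Looks 72 mm tall with a lid 64 mm across; solid to the touch as a cylinder 57 mm across and 62 mm tall, so grip it with the fingertips 20 to 40 mm above the origin. Stands wrongly in the black tray at the start. Belongs in the red tray.
- pipette: White pipette with orange parts, lying along its y, 236 x 37 x 21 mm, 85 g. Origin: underside, mid length; z up. Slim cone at +y (y 18 to 118 mm, 9 mm wide, underside at z 6). Handle y -88 to 20: x -17 to 2 mm, z 0 to 21; finger hook out to x 18 at y -85 to -43; plunger y -118 to -88. Grip the handle across (along x) near x -7.5, y -18 mm. Belongs in the cradle.
- tray_black: Fixed to the bench. Origin: centre of its underside, z up. Floor 4 mm thick, rim top 14 mm above the bench, rim 5 mm thick, black plastic, inside 92 mm across, outside 102 mm. For the bottle with the black cap. The cup stands in it at the start.
- tray_blue: Fixed to the bench. Origin: centre of its underside, z up. Floor 4 mm thick, rim top 14 mm above the bench, rim 5 mm thick, blue plastic, inside 80 mm across, outside 90 mm. For the bottle with the blue cap. Empty at the start.
- tray_red: Fixed to the bench. Origin: centre of its underside, z up. Floor 4 mm thick, rim top 14 mm above the bench, rim 5 mm thick, red plastic, inside 84 mm across, outside 94 mm. For the cup with the red lid. The white bottle stands in it at the start.
- cradle: Pipette cradle, fixed: white base 74 x 180 x 6 mm, two notched aluminium supports 12 mm thick in y, open between them for fingers. A seated pipette has its origin at (0, 0, 24 mm) of this frame and the same axes. Handle support at y -66: notch 53 mm wide about x 0.5, floor z 24, cheeks to z 38. Cone support at y +65: notch 27 wide about x -7.5, floor z 30, cheeks to z 42.
- beaker: Bystander: clear glass beaker, 72 mm across, 95 mm tall, loose on the bench on the right. Origin: centre of its underside. Do not move it.
Mind the look-alikes: they are no part of the job. What is meant by the cup is not pink or turquoise, and is the larger of those in its own colour.

How it is judged:
By the outcome, as a careful person would: the job done as asked, in the order asked, and still so for the second after the job is handed in, with the robot touching nothing.
It also fails if it takes over 118 s, if anything falls off the work surface, if the arm or the gripper's body presses on something with over 40 N, if the wrist force passes 120 N, or if a joint passes its speed limit or range.

### The arm

A 6-joint arm with a two-finger parallel gripper is mounted at the origin on a cart in front of the work surface, level with it; the furniture and walls round the work are solid. World frame = base frame: x ahead of the robot, y to its left, z up, the work surface at z = 0. Lengths are in mm, angles in rad, forces in N, time in s.
With the tool pointing down it reaches from about 400 to 925 mm from the base axis. Payload 12.5 kg.
Tool frame: the origin (TCP) lies on the mounting face of the last link; the fingertips stand 190 mm ahead of it and the grasp point (between the pads) lies 171 mm ahead of it; z points along the fingers, y is the line along which they close (so a half turn about z gives the same grasp; the last joint's range is limited). The gripper opens to 95 mm and grips with 3 to 60 N. Pads are 20 mm wide; open, the fingers measure 119 mm over their backs; the gripper's body (75 mm by 180 mm) begins 59 mm behind the grasp point.
Start: joints at [1.167, 0.491, 1.559, -0, 1.092, -0.106], TCP at [183.362, 597.497, 404.761] pointing down, gripper open.
Joint ranges: [-3.1, 3.1], [-0.84, 2.19], [0.05, 2.79], [-1.13, 4.28], [0.06, 2.93], [-2.69, 2.69]. Speed limits (rad/s): [2.22, 2.22, 2.79, 3.14, 3.14, 3.14].

### API

Orientations are given as [roll, pitch, yaw] about the fixed x, y, z axes, in that order (R = Rz(yaw) Ry(pitch) Rx(roll)).
In Python, from cell import * gives the robot as it stands.
- The arm moves only by the tool arm_command, never from a script. Its argument "rows" is a list that holds one entry, the list of rows, each a list of 7 numbers: the shift along the tool's x, y, z normalised to -1 to 1, where 1 is 0.15 m, then the turn, a rotation vector about the tool's x, y, z normalised to -1 to 1, where 1 is 360 degrees, then the opening, from -1 (shut) to 1 (fully open). A call has 1 to 10 rows; each row is the pose to reach, as a shift and turn from the pose commanded when the call began, along the tool's axes at that moment, turning the shorter way round; what a row does not reach only later rows make up. A row lasts 1/12 s, in which the tool goes at most 41.7 mm and 7.16 degrees, less where a joint would pass 70% of its speed; a pose out of reach is approached as far as the arm can. A call with a number of a shift or a turn outside -1 to 1 is refused whole. A call with a gripper value outside its range is refused whole. The fingers move at their own pace and stop on an object; the grip force is fixed at half the most. Time passes only in rows, so rows that repeat a pose let the fingers close. It gives the time, the measured TCP pose, the force, the opening and the grip force at its end, in the units of the state.
- state(): the state, without advancing time (a new reading comes with each control period).
- read_camera(name): name is "scene" or "top"; returns (picture, depth): 400x640x3 uint8, red, green, blue; 400x640 float32, mm along the optical axis (not along the pixel's ray), 0 where there is no reading.
- get_calibration(name): a dict with "camera_matrix" (3x3 intrinsics, pixels), "position" and "orientation" of the camera in the world. Camera axes: x right, y up, looking along -z (the intrinsics and any distortion apply to the point x, -y, -z); pixel columns grow to the right and rows downward; lengths in mm; the calibration is good to about 2 mm. A picture is of the moment at which its call begins. get_calibration takes no time and is no camera call.
- job_done(): hands the job in; it is judged then, once.
The state is a dict: "t": time; "joints": joint angles; "qvel": joint speeds; "tau": joint torques, N m; "eef_pos": TCP position; "tcp_rot": TCP orientation; "ft_force": force on the tool from outside, world axes, zero at the start; "moment": the same for the moment, N m; "opening": opening from 0.0 (shut) to 1.0 (fully open); "grip_force": force on a finger pad.
Only numpy, scipy, OpenCV 4.12 (cv2) and the standard library are available. Lean on these libraries where they do the work, as an engineer would, in place of code of your own. Each camera call takes 0.05 s, during which the arm holds its last target. There are 200 camera calls.

## Working session

There is one attempt and no reset: what is moved stays moved. The work goes in short steps, Python scripts to look and compute and a tool call to move; the robot and the scene stay as the last step left them, time stands still between calls to the robot, and variables do not carry over. Pictures are saved under pics/ and viewed, at most 14 in all, crops included, and the job is handed in when it is done.

Besides the shell and the picture viewer there is one more tool, called after "Call:" by a JSON object that holds its "method" and its "body", one argument or row to a line. arm_command: Moves the arm, as the interface text tells. Its arguments: {"type":"object","properties":{"rows":{"type":"array","items":{"type":"array","items":{"type":"array","items":{"type":"number","minimum":-1,"maximum":1}}}}},"required":["rows"]}

```bash
ls; mkdir -p pics; python3 - <<'E'
from cell import *
import cv2,numpy as np
print(state())
for n in("top","scene"):
    p,d=read_camera(n); cv2.imwrite(f"pics/{n}0.png",p[:,:,::-1]); np.savez(f"{n}0.npz",p=p,d=d); print(get_calibration(n))
E
```

```text
pics
{'t': 0.0, 'joints': array([ 1.16739597e+00,  4.91591219e-01,  1.55947441e+00,  1.21696229e-05,
        1.09168646e+00, -1.05592321e-01]), 'qvel': array([-0.00050942, -0.00097327, -0.0006451 , -0.00043874,  0.0005671 ,
        0.00087603]), 'tau': array([-1.75575573e-03, -6.12655735e+01, -2.58175617e+01,  6.91220351e-02,
        4.82978951e-02, -8.04868773e-05]), 'eef_pos': array([183.35071957, 597.46656494, 404.13335533]), 'tcp_rot': array([-3.14044081e+00, -1.32933318e-04,  2.84377893e+00]), 'ft_force': array([ 0.29218005,  0.51687287, -0.17315493]), 'moment': array([0.00130946, 0.01076389, 0.06660911]), 'grip_force': 0.0, 'opening': 0.9970427231974096}
{'camera_matrix': array([[441.20957481,   0.        , 323.02858119],
       [  0.        , 441.20957481, 196.54869193],
       [  0.        ,   0.        ,   1.        ]]), 'position': array([ 397.06999521,   12.31308936, 1317.94027058]), 'orientation': array([ 0.10517685, -0.01644263, -1.57311186])}
{'camera_matrix': array([[504.17222872,   0.        , 324.6554003 ],
       [  0.        , 504.17222872, 202.14528555],
       [  0.        ,   0.        ,   1.        ]]), 'position': array([-228.99747863, -538.98570364,  753.45907295]), 'orientation': array([ 0.91656711, -0.00605357, -0.94329897])}
```

View pics/top0.png

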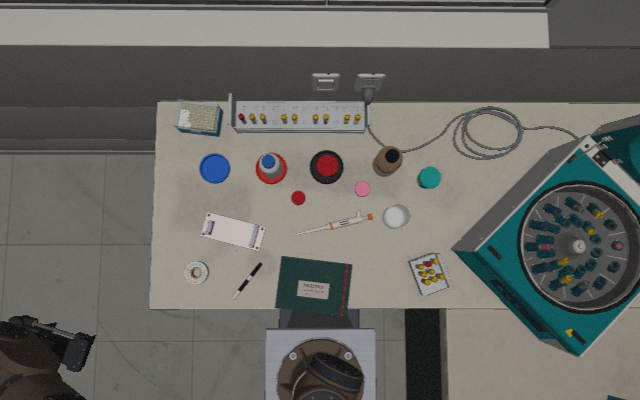

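View pics/scene0.png

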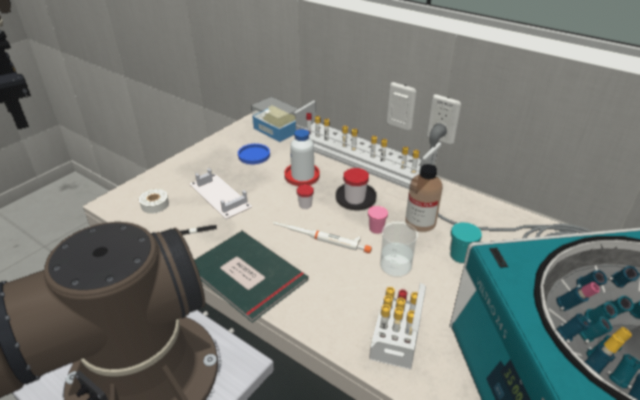

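The top view has the blue tray at (214,168), the red tray with the white bottle at (271,168), the black tray with the cup at (327,167), and amber at about (392,156). The pipette is at (335,223) with its cone to the left, the cradle at (233,231) and the beaker at (396,215). Small red, pink and turquoise cups are look-alikes. Next I'll measure from the depth data.

```bash
cat > h.py <<'E'
from cell import *
import cv2,numpy as np
from scipy.spatial.transform import Rotation as R
def cloud(n,d):
    c=get_calibration(n);K=c["camera_matrix"];M=R.from_euler('xyz',c["orientation"]).as_matrix()
    v,u=np.mgrid[:d.shape[0],:d.shape[1]]
    P=np.stack([(u-K[0,2])/K[0,0]*d,-(v-K[1,2])/K[1,1]*d,-d],-1)
    return P@M.T+c["position"]
def pix(n,X):
    c=get_calibration(n);K=c["camera_matrix"];M=R.from_euler('xyz',c["orientation"]).as_matrix()
    q=(np.atleast_2d(X)-c["position"])@M
    return np.stack([K[0,2]+K[0,0]*q[:,0]/-q[:,2],K[1,2]-K[1,1]*q[:,1]/-q[:,2]],1)
def circ(P):
    (x,y),r=cv2.minEnclosingCircle(P[:,:2].astype(np.float32)); return round(x,1),round(y,1),round(r,1),len(P)
E
cat > m.py <<'E'
from h import *
import sys
def meas(n,p,d):
    W=cloud(n,d);z=W[...,2];hsv=cv2.cvtColor(p,cv2.COLOR_RGB2HSV).astype(int);H,S,V=hsv[...,0],hsv[...,1],hsv[...,2]
    work=(d>0)&(W[...,0]>350)&(W[...,0]<800)&(W[...,1]<420)&(W[...,1]>-330)
    blue=(H>100)&(H<125)&(S>120)&work; red=((H<8)|(H>172))&(S>140)&work; dark=(V<60)&work
    def comps(name,m):
        k,l,s,c=cv2.connectedComponentsWithStats(m.astype(np.uint8))
        for i in range(1,k):
            if s[i,4]>=25:
                P=W[l==i]; print(n,name,c[i].round(1),'z',P[:,2].mean().round(1),'mean',P[:,:2].mean(0).round(1),'circ',circ(P))
    comps('blue low',blue&(z<40));comps('blue hi',blue&(z>90));comps('red low',red&(z<35));comps('red hi',red&(z>40)&(z<90))
    comps('dark low',dark&(z<25));comps('dark hi',dark&(z>120));comps('tall',work&(z>100))
    return W
if __name__=="__main__":
    for n in("top","scene"):
        f=np.load(n+"0.npz"); W=meas(n,f['p'],f['d'])
        b=W[(f['d']>0)&(abs(W[...,2])<25)&(W[...,0]>350)&(W[...,0]<800)&(abs(W[...,1])<300)];print(n,'bench z',np.median(b[:,2]))
    p=np.load("top0.npz")['p'][:,:,::-1]
    a=cv2.resize(p[195:260,190:390],None,fx=4,fy=4,interpolation=cv2.INTER_CUBIC);b=cv2.resize(p[140:215,190:390],None,fx=4,fy=4,interpolation=cv2.INTER_CUBIC)
    cv2.imwrite("pics/crop1.png",np.vstack([b,a]))
E
python3 m.py
```

```text
top blue low [216.6 127.9] z 25.8 mean [739.6 307.8] circ (749.3, 314.7, 31.4, 48)
top blue low [214.2 167.9] z 6.3 mean [622.2 316.5] circ (621.6, 316.9, 47.7, 693)
top blue hi [267.9 161.1] z 133.3 mean [619.  142.1] circ (619.5, 141.7, 17.8, 136)
top red low [271.4 172.5] z 8.5 mean [607.8 144.9] circ (619.9, 146.5, 46.6, 280)
top red hi [327.4 165.4] z 75.4 mean [617.7 -21.2] circ (618.0, -22.2, 31.6, 374)
top red hi [297.9 197.4] z 48.1 mean [528.6  63.8] circ (528.5, 63.7, 20.0, 142)
top dark low [325.3 168.3] z 7.2 mean [620.8 -16.7] circ (624.0, -19.3, 50.4, 462)
top dark low [290.  258.4] z 13.1 mean [352.8  87.7] circ (353.6, 81.8, 29.4, 41)
top dark hi [391.8 155.4] z 152.8 mean [ 631.2 -192.3] circ (634.3, -193.6, 20.5, 154)
top tall [368.3 106.2] z 126.3 mean [ 775. -134.] circ (764.7, -129.5, 36.7, 169)
top tall [230.4 111.5] z 106.8 mean [765.1 251.6] circ (764.4, 253.2, 34.5, 95)
top tall [389.8 158.4] z 131.1 mean [ 627.1 -190.4] circ (631.2, -193.7, 35.7, 527)
top tall [269.3 162.7] z 119.1 mean [617.2 139.8] circ (620.0, 141.4, 29.0, 325)
top bench z 0.345572537593
[... 776 characters left out ...]
ene tall [301.9 109.6] z 105.6 mean [761.5 252.4] circ (763.8, 251.9, 36.1, 94)
scene tall [301.3 140.5] z 118.2 mean [611.6 136.9] circ (618.8, 142.3, 28.8, 356)
scene tall [432.4 143.2] z 126.6 mean [ 778.9 -134.2] circ (764.5, -134.7, 36.4, 273)
scene tall [383.6 141. ] z 103.7 mean [752.3 -15.7] circ (752.8, -16.3, 9.2, 25)
scene tall [404.8 148.8] z 102.5 mean [752.9 -75.9] circ (752.8, -72.7, 10.9, 25)
scene tall [415.6 152.1] z 103.8 mean [ 752.8 -105.6] circ (753.8, -104.8, 10.2, 29)
scene tall [426.1 182.9] z 128.1 mean [ 617.6 -198.9] circ (628.9, -194.7, 35.8, 850)
scene tall [421.6 288. ] z 104.7 mean [ 359.9 -324.3] circ (360.1, -324.2, 10.4, 55)
scene bench z 0.7702667405379771
```

View pics/crop1.png

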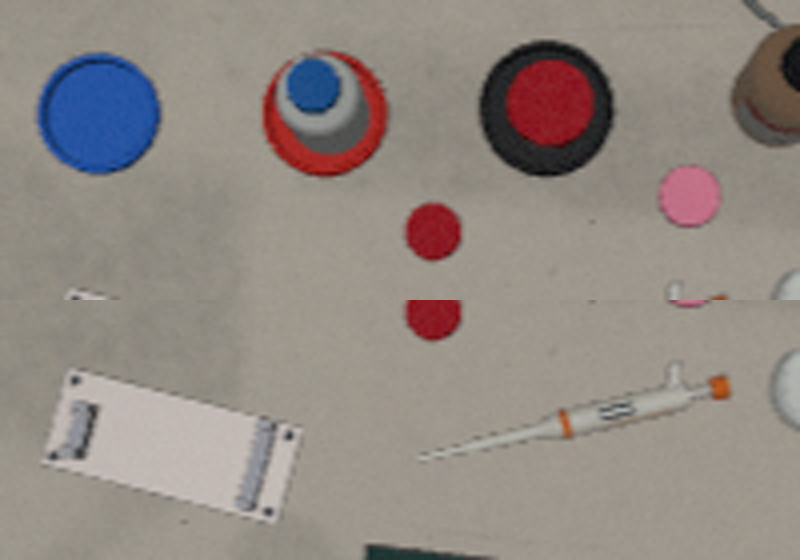

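```bash
cat > fit.py <<'E'
from h import *
from scipy.spatial import cKDTree
from scipy.optimize import minimize
def rect(x0,x1,y0,y1,s=1.): 
    a,b=np.meshgrid(np.arange(x0+s/2,x1,s),np.arange(y0+s/2,y1,s));return np.c_[a.ravel(),b.ravel()]
PIP=np.vstack([rect(-17,2,-88,20),rect(2,18,-85,-78),rect(-12,-3,18,80),rect(-10,-5,80,118),rect(-12,-3,-118,-88)])
CRA=rect(-37,37,-90,90)
def fit(T,P,x0):
    Q=cKDTree(P[:,:2])
    def c(x):
        s,k=np.sin(x[2]),np.cos(x[2]);M=np.array([[k,-s],[s,k]])
        G=T@M.T+x[:2]; return np.mean(np.minimum(Q.query(G)[0],15)**2)+np.mean(np.minimum(cKDTree(G).query(P[:,:2])[0],15)**2)
    r=minimize(c,x0,method='Nelder-Mead',options=dict(initial_simplex=np.array([x0]*4)+np.vstack([np.zeros(3),np.diag([10,10,.1])])));return r.x,r.fun
def pts(n,p,d,box,zr,white):
    W=cloud(n,d);hsv=cv2.cvtColor(p,cv2.COLOR_RGB2HSV);x0,x1,y0,y1=box
    m=(d>0)&(W[...,0]>x0)&(W[...,0]<x1)&(W[...,1]>y0)&(W[...,1]<y1)&(W[...,2]>zr[0])&(W[...,2]<zr[1])
    return W[m]
if __name__=="__main__":
    for n in("top","scene"):
        f=np.load(n+"0.npz");p,d=f['p'],f['d']
        for name,T,box,zr,x0 in(("cradle",CRA,(370,520,160,370),(3,60),(440,262,-.25)),("pip",PIP,(400,520,-152,90),(4,40),(460,-40,.23))):
            P=pts(n,p,d,box,zr,0);print(n,name,len(P),*fit(T,P,x0))
            if name=="cradle":
                for lo in(20,):
                    H=P[P[:,2]>lo];a=H[H[:,1]<262];b=H[H[:,1]>262];print('supports',a.mean(0),b.mean(0),len(a),len(b),cv2.minAreaRect(a[:,:2].astype(np.float32)),cv2.minAreaRect(b[:,:2].astype(np.float32)))
E
python3 fit.py
```

```text
top cradle 1564 [ 4.35109795e+02  2.59731812e+02 -2.06699870e-01] 26.251261557822435
supports [418.99503114 192.14153311  26.95538441] [443.9565048  320.02508509  32.56154275] 96 71 ((419.2664489746094, 192.43153381347656), (12.178199768066406, 66.49459838867188), 74.9112777709961) ((444.36865234375, 321.0234680175781), (12.76481819152832, 40.04403305053711), 74.27469635009766)
top pip 598 [ 4.57371600e+02 -3.91585927e+01  2.27142757e-01] 61.20096708778015
scene cradle 1445 [ 4.30200188e+02  2.52044837e+02 -2.63694123e-01] 13.532574832725713
supports [418.33306644 192.86685316  26.75153465] [443.17517216 320.72200228  30.15814285] 150 120 ((419.3257141113281, 193.4302978515625), (16.788820266723633, 67.92079162597656), 74.27143859863281) ((444.5530090332031, 322.4931945800781), (16.910282135009766, 42.73384094238281), 75.6862564086914)
scene pip 794 [ 4.55556650e+02 -3.72030951e+01  2.25185566e-01] 33.177205410314784
```

```bash
cat >> fit.py <<'E'
def main(P,nb=None):
    from scipy.sparse.csgraph import connected_components
    t=cKDTree(P);k,l=connected_components(t.sparse_distance_matrix(t,9.));return P[l==np.bincount(l).argmax()]
if __name__=="__main__":
    print('---')
    for n in("top","scene"):
        f=np.load(n+"0.npz");p,d=f['p'],f['d']
        P=main(pts(n,p,d,(370,520,160,370),(3.5,60),0));print(n,'cradle',len(P),*fit(CRA,P,(435,256,-.257)),cv2.minAreaRect(P[:,:2].astype(np.float32)))
        P=main(pts(n,p,d,(400,520,-160,90),(4,26),0));print(n,'pip',len(P),*fit(PIP,P,(457,-39,.227)),P[:,2].max())
        m=np.abs(P[:,1]+60)<12;print(P[m].mean(0))
E
python3 fit.py|sed 1,/---/d
python3 - <<'E'
from h import *
f=np.load("top0.npz");p=f['p'][:,:,::-1].copy()
p=cv2.resize(p[190:260,190:390],None,fx=4,fy=4,interpolation=cv2.INTER_CUBIC)
def dr(pose,pts,z,col):
    x,y,a=pose;c,s=np.cos(a),np.sin(a);P=np.array(pts)@np.array([[c,s],[-s,c]])+[x,y]
    q=(pix("top",np.c_[P,np.full(len(P),z)])-[190,190]+.5)*4;cv2.polylines(p,[q.astype(np.int32)],True,col,1)
bx=lambda a,b,c,d:[(a,c),(b,c),(b,d),(a,d)]
C=(435.1,256.4,-.257);dr(C,bx(-37,37,-90,90),6,(0,0,255));dr(C,bx(-26,27,-72,-60),38,(0,255,0));dr(C,bx(-21,6,59,71),42,(0,255,0))
Q=(456.5,-39,.226)
for b,z in(((-17,2,-88,20),15),((2,18,-85,-43),10),((-12,-3,18,118),10),((-12,-3,-118,-88),10)):dr(Q,bx(*b),z,(0,0,255))
cv2.imwrite("pics/ov.png",p)
E
```

```text
top cradle 1325 [ 4.35063140e+02  2.59157824e+02 -2.50648539e-01] 8.803363160730813 ((435.8236999511719, 272.5673828125), (218.98255920410156, 114.98885345458984), 71.52296447753906)
top pip 465 [ 4.57451741e+02 -3.73658405e+01  2.17685327e-01] 18.096417266399524 25.793123060685502
[454.87099781 -60.83487448  18.48157875]
scene cradle 1378 [ 4.30660126e+02  2.52170002e+02 -2.71650104e-01] 8.921924064709877 ((432.2962951660156, 258.1370544433594), (182.76890563964844, 76.65745544433594), 74.93995666503906)
scene pip 697 [ 4.56016804e+02 -3.81674047e+01  2.24900423e-01] 2.379416969126485 24.893366343658954
[450.2613015  -59.84991789  16.7746629 ]
```

View pics/ov.png

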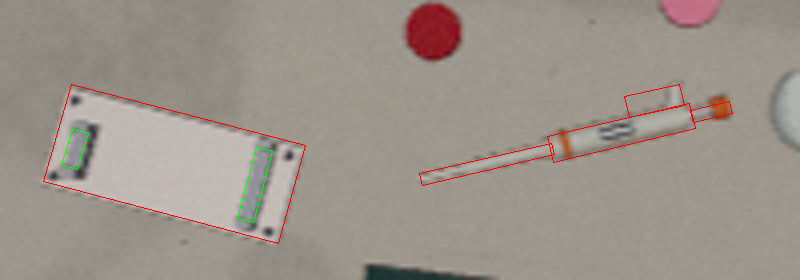

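The overlay fits both well: the cradle is at (435,257) with yaw -0.257, and the pipette at (456.5,-39) with yaw 0.226. I'll start with the white bottle.

Call:
{"method": "arm_command", "body": {
  "rows": [
    [[-1,-0.56,0,0,0,-0.0474,1],[-1,-0.56,0,0,0,-0.0474,1],[-1,-0.56,0,0,0,-0.0474,1],[-1,-0.56,0,0,0,-0.0474,1],[-1,-0.56,0,0,0,-0.0474,1],[-1,-0.56,0,0,0,-0.0474,1]]
  ]
}}

```text
t: 0.6
eef_pos: [303.8, 471.6, 404.7]
tcp_rot: [-3.141, -0.0, 3.138]
ft_force: [-0.1, -0.5, -0.4]
opening: 1.002
grip_force: 0.0
```

Call:
{"method": "arm_command", "body": {
  "rows": [
    [[-1,-1,0,0,0,0,1],[-1,-1,0,0,0,0,1],[-1,-1,0,0,0,0,1],[-1,-1,0,0,0,0,1],[-1,-1,0,0,0,0,1],[-1,-1,0,0,0,0,1]]
  ]
}}

```text
t: 1.1
eef_pos: [455.2, 320.8, 404.5]
tcp_rot: [-3.141, 0.001, 3.139]
ft_force: [-1.5, 0.1, -0.2]
opening: 0.998
grip_force: 0.0
```

Call:
{"method": "arm_command", "body": {
  "rows": [
    [[-1,-1,0,0,0,0,1],[-1,-1,0,0,0,0,1],[-1,-1,0,0,0,0,1],[-1,-1,0,0,0,0,1],[-1,-1,0,0,0,0,1],[-1,-1,0,0,0,0,1],[-1,-1,0,0,0,0,1]]
  ]
}}

```text
t: 1.68
eef_pos: [603.2, 172.9, 403.9]
tcp_rot: [3.141, -0.001, 3.139]
ft_force: [-0.9, 1.0, 0.1]
opening: 0.999
grip_force: 0.0
```

Call:
{"method": "arm_command", "body": {
  "rows": [
    [[-0.107,-0.207,0,0,0,0,1],[-0.107,-0.207,0.1,0,0,0,1],[-0.107,-0.207,0.25,0,0,0,1],[-0.107,-0.207,0.4,0,0,0,1],[-0.107,-0.207,0.5,0,0,0,1],[-0.107,-0.207,0.6,0,0,0,1],[-0.107,-0.207,0.6,0,0,0,1],[-0.107,-0.207,0.6,0,0,0,1]]
  ]
}}

```text
t: 2.35
eef_pos: [617.5, 144.0, 314.5]
tcp_rot: [3.141, -0.001, -3.14]
ft_force: [-0.2, 0.1, 0.3]
opening: 0.999
grip_force: 0.0
```

Call:
{"method": "arm_command", "body": {
  "rows": [
    [[0,0,0,0,0,0,1],[0,0,0,0,0,0,1]]
  ]
}}

```text
t: 2.52
eef_pos: [618.1, 143.0, 316.0]
tcp_rot: [3.141, 0.002, -3.141]
ft_force: [0.3, -0.7, -0.2]
opening: 0.999
grip_force: 0.0
```

Call:
{"method": "arm_command", "body": {
  "rows": [
    [[-0.006,-0.007,0.02,0,0,0,1],[-0.006,-0.007,0.02,0,0,0,0],[-0.006,-0.007,0.02,0,0,0,-0.3],[-0.006,-0.007,0.02,0,0,0,-1],[-0.006,-0.007,0.02,0,0,0,-1],[-0.006,-0.007,0.02,0,0,0,-1],[-0.006,-0.007,0.02,0,0,0,-1],[-0.006,-0.007,0.02,0,0,0,-1],[-0.006,-0.007,0.02,0,0,0,-1],[-0.006,-0.007,0.02,0,0,0,-1]]
  ]
}}

```text
t: 3.35
eef_pos: [619.1, 141.1, 311.8]
tcp_rot: [3.141, 0.0, 3.142]
ft_force: [-0.1, 2.0, 5.7]
opening: 0.425
grip_force: 3.2
```

Call:
{"method": "arm_command", "body": {
  "rows": [
    [[0,0,-0.007,0,0,0,-1],[0,0,-0.007,0,0,0,-1],[0,0,-0.007,0,0,0,-1],[0,0,-0.007,0,0,0,-1]]
  ]
}}

```text
t: 3.68
eef_pos: [619.0, 141.0, 312.4]
tcp_rot: [-3.141, -0.001, -3.142]
ft_force: [-0.4, -0.3, -3.4]
opening: 0.384
grip_force: 30.1
```

Call:
{"method": "arm_command", "body": {
  "rows": [
    [[0,0,-0.1,0,0,0,-1],[0,0,-0.2,0,0,0,-1],[0,0,-0.3,0,0,0,-1],[0,0.1,-0.35,0,0,0,-1],[0,0.25,-0.35,0,0,0,-1],[0,0.4,-0.35,0,0,0,-1],[0,0.55,-0.35,0,0,0,-1],[0,0.7,-0.35,0,0,0,-1],[0,0.8,-0.35,0,0,0,-1],[0,0.8,-0.35,0,0,0,-1]]
  ]
}}

```text
t: 4.52
eef_pos: [618.5, 264.1, 364.8]
tcp_rot: [3.141, -0.0, -3.139]
ft_force: [-1.5, -1.1, -2.7]
opening: 0.384
grip_force: 30.3
```

Call:
{"method": "arm_command", "body": {
  "rows": [
    [[-0.017,0.1,0,0,0,0,-1],[-0.017,0.25,0,0,0,0,-1],[-0.017,0.36,0,0,0,0,-1],[-0.017,0.36,0,0,0,0,-1],[-0.017,0.36,0,0,0,0,-1],[-0.017,0.36,0,0,0,0,-1]]
  ]
}}

```text
t: 5.02
eef_pos: [621.6, 314.8, 365.0]
tcp_rot: [-3.141, -0.0, -3.142]
ft_force: [-0.2, -0.2, -3.8]
opening: 0.384
grip_force: 30.3
```

```bash
python3 - <<'E'
from h import *
p,d=read_camera("scene");W=cloud("scene",d);hsv=cv2.cvtColor(p,cv2.COLOR_RGB2HSV).astype(int)
cv2.imwrite("pics/s1.png",cv2.resize(p[80:240,160:400],None,fx=3,fy=3)[:,:,::-1])
print(state()['eef_pos'],state()['tcp_rot'])
z=W[...,2];m=(d>0)&(abs(W[...,0]-621)<40)&(abs(W[...,1]-315)<40)&(z>70)&(z<160)&(hsv[...,1]<60);print(circ(W[m]),W[m].mean(0))
E
```

```text
[621.70967283 314.51563245 365.16521742] [-3.14127996e+00 -3.12121604e-04  3.14118981e+00]
(618.9, 311.8, 30.4, 722) [606.99165678 300.20713304 117.40069539]
```

View pics/s1.png

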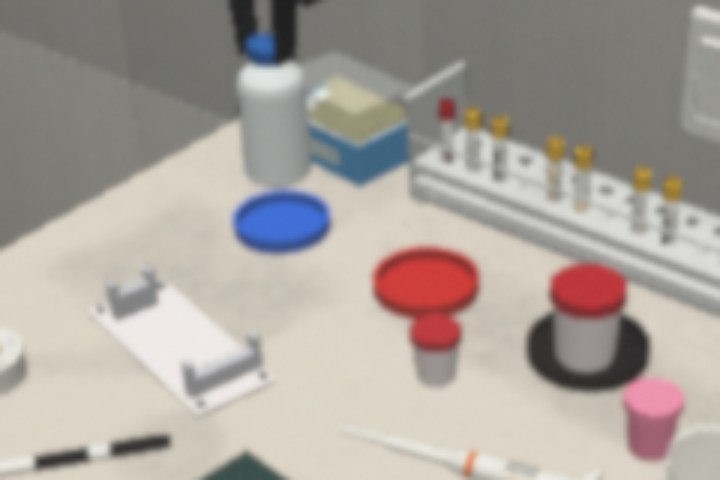

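The bottle hangs upright over the blue tray (tray at crop (283,220)), and the red tray is now empty. I'll lower it and release.

Call:
{"method": "arm_command", "body": {
  "rows": [
    [[0,0.003,0.1,0,0,0,-1],[0,0.003,0.2,0,0,0,-1],[0,0.003,0.28,0,0,0,-1],[0,0.003,0.32,0,0,0,-1],[0,0.003,0.34,0,0,0,-1],[0,0.003,0.345,0,0,0,-1],[0,0.003,0.35,0,0,0,-1],[0,0.003,0.35,0,0,0,-1]]
  ]
}}

```text
t: 5.73
eef_pos: [621.7, 315.5, 313.4]
tcp_rot: [3.141, 0.001, -3.142]
ft_force: [-0.1, -0.1, -2.8]
opening: 0.386
grip_force: 30.2
```

Call:
{"method": "arm_command", "body": {
  "rows": [
    [[0,0,0.006,0,0,0,-1],[0,0,0.01,0,0,0,-1],[0,0,0.01,0,0,0,-1],[0,0,0.01,0,0,0,-1]]
  ]
}}

```text
t: 6.07
eef_pos: [621.7, 315.7, 312.3]
tcp_rot: [3.141, 0.002, -3.141]
ft_force: [-0.2, 0.5, 3.3]
opening: 0.383
grip_force: 30.6
```

Call:
{"method": "arm_command", "body": {
  "rows": [
    [[0,0,0,0,0,0,0],[0,0,0,0,0,0,0.3],[0,0,0,0,0,0,0.3],[0,0,0,0,0,0,0.5],[0,0,-0.1,0,0,0,0.5],[0,0,-0.3,0,0,0,1],[0,0,-0.5,0,0,0,1],[0,0,-0.6,0,0,0,1],[0,0,-0.6,0,0,0,1]]
  ]
}}

```text
t: 6.82
eef_pos: [621.7, 315.6, 405.2]
tcp_rot: [3.139, 0.005, -3.142]
ft_force: [0.8, -0.3, 0.1]
opening: 0.956
grip_force: 0.0
```

Call:
{"method": "arm_command", "body": {
  "rows": [
    [[0,-0.2,0,0,0,0,1],[0,-0.45,0,0,0,0,1],[0,-0.7,0,0,0,0,1],[0,-1,0,0,0,0,1],[0,-1,0,0,0,0,1]]
  ]
}}

```text
t: 7.23
eef_pos: [621.6, 160.3, 400.2]
tcp_rot: [-3.14, -0.002, 3.138]
ft_force: [-1.0, -0.7, -0.3]
opening: 1.0
grip_force: 0.0
```

Call:
{"method": "arm_command", "body": {
  "rows": [
    [[0,-0.25,0,0,0,0,1],[0,-0.5,0,0,0,0,1],[0,-0.75,0,0,0,0,1],[0,-1,0,0,0,0,1],[0,-1,0,0,0,0,1],[0,-1,0,0,0,0,1]]
  ]
}}

```text
t: 7.73
eef_pos: [621.6, 13.8, 400.3]
tcp_rot: [3.141, -0.001, 3.139]
ft_force: [0.5, 0.3, -0.9]
opening: 1.001
grip_force: 0.0
```

Call:
{"method": "arm_command", "body": {
  "rows": [
    [[0.026,-0.15,0,0,0,0,1],[0.026,-0.256,0,0,0,0,1],[0.026,-0.256,0.15,0,0,0,1],[0.026,-0.256,0.35,0,0,0,1],[0.026,-0.256,0.5,0,0,0,1],[0.026,-0.256,0.6,0,0,0,1],[0.026,-0.256,0.6,0,0,0,1],[0.026,-0.256,0.6,0,0,0,1]]
  ]
}}

```text
t: 8.4
eef_pos: [617.9, -21.8, 310.6]
tcp_rot: [3.141, -0.002, -3.14]
ft_force: [0.9, 0.3, 0.5]
opening: 1.0
grip_force: 0.0
```

```bash
python3 - <<'E'
from m import *
p,d=read_camera("scene");meas("scene",p,d);cv2.imwrite("pics/s2.png",cv2.resize(p[80:260,180:480],None,fx=2.5,fy=2.5)[:,:,::-1])
p,d=read_camera("top");meas("top",p,d);np.savez("top1.npz",p=p,d=d)
print(state()['eef_pos'],state()['tcp_rot'])
E
```

```text
scene blue low [283.9 132. ] z 24.9 mean [743.2 306.6] circ (750.8, 313.0, 34.2, 187)
scene blue low [253.9 156.7] z 10.1 mean [608.9 302.9] circ (619.6, 312.3, 44.3, 170)
scene blue hi [249.8 113.8] z 132.9 mean [619.4 313.6] circ (620.6, 317.7, 20.1, 94)
scene red low [301.7 173.9] z 7.3 mean [624.4 148.9] circ (619.2, 148.9, 49.4, 592)
scene red hi [355.9 176.4] z 75.3 mean [614.4 -23.7] circ (616.5, -24.0, 31.2, 314)
scene red hi [304.8 190. ] z 48.2 mean [528.3  63.3] circ (530.1, 63.9, 22.1, 134)
scene dark low [357.6 199.1] z 9.0 mean [617.7 -30.2] circ (623.7, -20.9, 50.4, 290)
scene dark hi [320.2  27.5] z 463.3 mean [471.1 -25.7] circ (502.0, -11.3, 94.9, 1655)
scene dark hi [388.   52.3] z 394.1 mean [605.5 -86.4] circ (607.5, -86.2, 37.4, 607)
scene dark hi [365.2 112.9] z 255.3 mean [599.1 -47.2] circ (611.1, -24.7, 91.6, 2004)
scene dark hi [338.2 137. ] z 166.2 mean [610.9  27.1] circ (606.7, 17.5, 21.5, 142)
scene dark hi [428.  171.3] z 152.4 mean [ 626.  -195.9] circ (630.3, -194.7, 18.4, 181)
scene tall [353.5  64.1] z 368.1 mean [554.9 -44.1] circ (587.3, 79.7, 21
[... 1323 characters left out ...]
circ (539.2, -11.8, 46.6, 289)
top dark hi [299.1 177.5] z 528.8 mean [515.   42.3] circ (515.7, 41.3, 22.7, 39)
top dark hi [298.1 237.2] z 671.2 mean [408.2  34.9] circ (436.2, 54.0, 133.8, 1220)
top tall [368.2 106.4] z 125.9 mean [ 774.7 -134. ] circ (764.5, -130.4, 36.3, 167)
top tall [230.4 111.3] z 107.3 mean [765.6 251.5] circ (764.0, 252.4, 35.8, 97)
top tall [296.5 219.4] z 632.3 mean [446.6  34.1] circ (544.8, 71.2, 234.5, 16887)
top tall [389.8 158.4] z 131.1 mean [ 627.  -190.5] circ (631.3, -193.6, 35.7, 526)
top tall [206.8 161.6] z 119.2 mean [620.1 310.9] circ (622.8, 314.5, 29.1, 328)
[618.0102458  -22.15066    312.17730373] [-3.14158571e+00  1.21357005e-03 -3.14075739e+00]
```

View pics/s2.png

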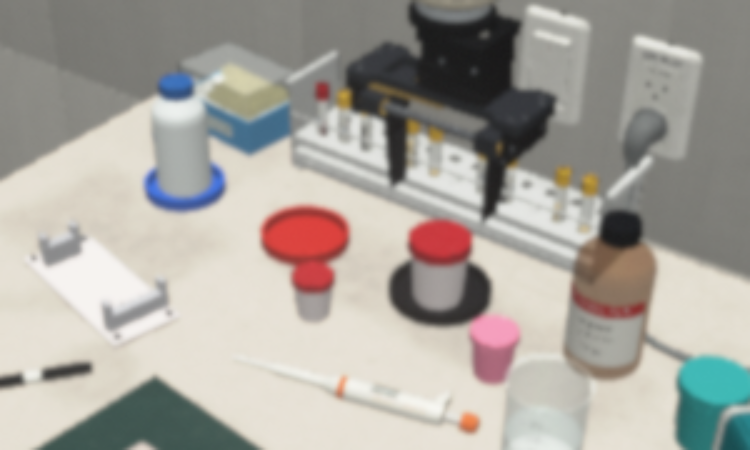

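The white bottle stands upright in the blue tray and the gripper is above the large red-lidded cup. Next I'll descend and grip it.

Call:
{"method": "arm_command", "body": {
  "rows": [
    [[0,-0.004,0.1,0,0,0,1],[0,-0.004,0.25,0,0,0,1],[0,-0.004,0.4,0,0,0,1],[0,-0.004,0.52,0,0,0,1],[0,-0.004,0.58,0,0,0,1],[0,-0.004,0.58,0,0,0,1],[0,-0.004,0.58,0,0,0,0.4],[0,-0.004,0.58,0,0,0,0.2],[0,-0.004,0.58,0,0,0,0.1],[0,-0.004,0.58,0,0,0,-0.2]]
  ]
}}

```text
t: 9.33
eef_pos: [617.9, -23.4, 225.4]
tcp_rot: [-3.141, 0.002, -3.142]
ft_force: [-0.0, 0.9, 0.2]
opening: 0.776
grip_force: 0.0
```

Call:
{"method": "arm_command", "body": {
  "rows": [
    [[0,0,0,0,0,0,-1],[0,0,0,0,0,0,-1],[0,0,0,0,0,0,-1],[0,0,0,0,0,0,-1]]
  ]
}}

```text
t: 9.67
eef_pos: [617.8, -23.4, 224.6]
tcp_rot: [3.141, 0.0, 3.142]
ft_force: [-1.4, 0.7, 4.4]
opening: 0.594
grip_force: 30.0
```

Call:
{"method": "arm_command", "body": {
  "rows": [
    [[0,0,-0.1,0,0,0,-1],[0,0,-0.2,0,0,0,-1],[0,0,-0.3,0,0,0,-1],[0,0.1,-0.4,0,0,0,-1],[0,0.25,-0.4,0,0,0,-1],[0,0.4,-0.4,0,0,0,-1],[0,0.55,-0.4,0,0,0,-1],[0,0.7,-0.4,0,0,0,-1],[0,0.8,-0.4,0,0,0,-1],[0,0.8,-0.4,0,0,0,-1]]
  ]
}}

```text
t: 10.5
eef_pos: [617.5, 98.9, 284.1]
tcp_rot: [3.141, -0.0, -3.139]
ft_force: [0.7, -0.5, -0.6]
opening: 0.595
grip_force: 30.0
```

Call:
{"method": "arm_command", "body": {
  "rows": [
    [[-0.015,0.15,0,0,0,0,-1],[-0.015,0.27,0,0,0,0,-1],[-0.015,0.333,0,0,0,0,-1],[-0.015,0.333,0,0,0,0,-1],[-0.015,0.333,0.1,0,0,0,-1],[-0.015,0.333,0.2,0,0,0,-1],[-0.015,0.333,0.3,0,0,0,-1],[-0.015,0.333,0.36,0,0,0,-1],[-0.015,0.333,0.38,0,0,0,-1],[-0.015,0.333,0.39,0,0,0,-1]]
  ]
}}

```text
t: 11.33
eef_pos: [620.1, 145.8, 225.4]
tcp_rot: [-3.141, -0.001, 3.141]
ft_force: [0.8, 0.1, -1.3]
opening: 0.594
grip_force: 30.0
```

Call:
{"method": "arm_command", "body": {
  "rows": [
    [[0,0,0.005,0,0,0,-1],[0,0,0.01,0,0,0,-1],[0,0,0.01,0,0,0,-1]]
  ]
}}

```text
t: 11.58
eef_pos: [620.1, 146.5, 224.9]
tcp_rot: [3.141, 0.001, -3.142]
ft_force: [0.7, 0.6, -0.2]
opening: 0.593
grip_force: 30.0
```

Call:
{"method": "arm_command", "body": {
  "rows": [
    [[0,0,0.005,0,0,0,-1],[0,0,0.007,0,0,0,-1],[0,0,0.007,0,0,0,-1]]
  ]
}}

```text
t: 11.83
eef_pos: [620.1, 146.5, 224.6]
tcp_rot: [3.141, 0.001, -3.141]
ft_force: [-2.9, -1.7, 8.5]
opening: 0.596
grip_force: 30.0
```

Call:
{"method": "arm_command", "body": {
  "rows": [
    [[0,0,-0.003,0,0,0,-1],[0,0,-0.003,0,0,0,0.4],[0,0,-0.003,0,0,0,0.7],[0,0,-0.003,0,0,0,1],[0,0,-0.003,0,0,0,1],[0,0,-0.1,0,0,0,1],[0,0,-0.3,0,0,0,1],[0,0,-0.6,0,0,0,1],[0,0,-0.8,0,0,0,1],[0,0,-1,0,0,0,1]]
  ]
}}

```text
t: 12.67
eef_pos: [619.8, 146.5, 375.5]
tcp_rot: [3.141, 0.001, -3.141]
ft_force: [-0.6, -0.3, 0.0]
opening: 0.997
grip_force: 0.0
```

Call:
{"method": "arm_command", "body": {
  "rows": [
    [[0,0,-0.15,0,0,0,1],[0,-0.25,-0.15,0,0,0,1],[0,-0.5,-0.15,0,0,0,1],[0,-0.75,-0.15,0,0,0,1],[0,-1,-0.15,0,0,0,1],[0,-1,-0.15,0,0,0,1],[0,-1,-0.15,0,0,0,1]]
  ]
}}

```text
t: 13.25
eef_pos: [620.0, -5.3, 395.6]
tcp_rot: [3.141, -0.0, 3.139]
ft_force: [-0.3, -0.2, -0.6]
opening: 1.003
grip_force: 0.0
```

Call:
{"method": "arm_command", "body": {
  "rows": [
    [[0,-0.25,0,0,0,0,1],[0,-0.5,0,0,0,0,1],[0,-0.75,0,0,0,0,1],[0,-1,0,0,0,0,1],[0,-1,0,0,0,0,1],[0,-1,0,0,0,0,1]]
  ]
}}

```text
t: 13.75
eef_pos: [620.1, -154.1, 395.3]
tcp_rot: [3.141, -0.0, 3.14]
ft_force: [-0.2, 0.5, 0.5]
opening: 1.003
grip_force: 0.0
```

```bash
python3 - <<'E'
from m import *
p,d=read_camera("top");meas("top",p,d);cv2.imwrite("pics/t2.png",cv2.resize(p[130:260,180:440],None,fx=3,fy=3)[:,:,::-1])
print(state()['eef_pos'],state()['tcp_rot'])
E
```

```text
top blue low [219.2 122.4] z 28.6 mean [755.6 299.8] circ (756.3, 302.7, 37.4, 50)
top blue low [218.2 171.4] z 8.9 mean [611.  303.9] circ (619.5, 315.6, 46.4, 278)
top blue hi [203.9 160. ] z 133.0 mean [622.  315.5] circ (620.9, 318.2, 20.1, 140)
top red low [272.  171.7] z 8.3 mean [610.3 143.2] circ (620.2, 146.6, 46.4, 353)
top red hi [269.5 164.3] z 74.8 mean [620.8 144. ] circ (621.6, 143.8, 31.4, 378)
top red hi [297.9 197.4] z 47.9 mean [528.7  63.9] circ (528.6, 63.9, 19.7, 142)
top dark low [326.2 166.8] z 5.7 mean [625.8 -19.3] circ (624.6, -19.7, 50.0, 852)
top dark hi [358.7 141.6] z 366.4 mean [618.1 -81.5] circ (601.7, -82.2, 58.4, 291)
top dark hi [422.8 145.4] z 515.1 mean [ 577.4 -186.7] circ (579.7, -188.0, 33.2, 112)
top dark hi [395.1 161.3] z 577.4 mean [ 535.7 -123.2] circ (531.3, -120.4, 51.7, 351)
top dark hi [313.7 237.9] z 688.8 mean [407.4  12.4] circ (456.6, 15.8, 106.0, 767)
top dark hi [414.7 240.9] z 643.6 mean [ 400.7 -138.8] circ (397.3, -137.8, 40.3, 165)
top tall [357.2 209. ] z 638.5 mean [461.9 -60.8] circ (574.8, -2.1, 265.5, 18152)
top tall [230.4 111.5] z 107.0 mean [765.2 251.6] circ (763.7, 249.1, 36.3, 95)
top tall [206.6 161.6] z 119.5 mean [620.1 311.3] circ (622.6, 314.9, 28.8, 323)
[ 620.10710054 -152.89526565  395.41100547] [ 3.14095249e+00 -4.77117415e-04  3.14134247e+00]
```

View pics/t2.png

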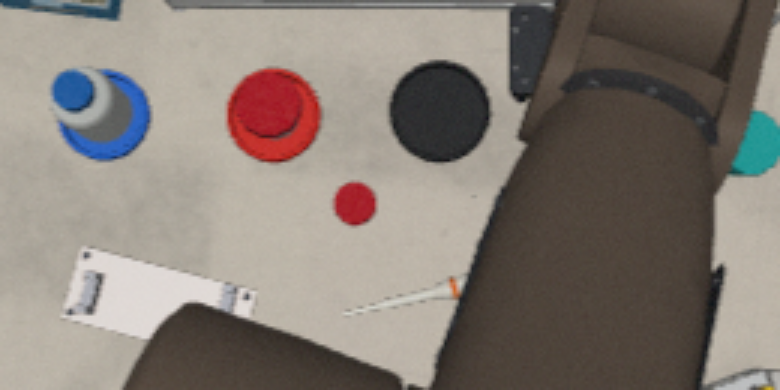

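The cup stands in the red tray and the black tray is free. Next I'll take the amber bottle.

Call:
{"method": "arm_command", "body": {
  "rows": [
    [[-0.071,-0.15,0,0,0,0,1],[-0.071,-0.27,0,0,0,0,1],[-0.071,-0.27,0,0,0,0,1],[-0.071,-0.27,0.1,0,0,0,1],[-0.071,-0.27,0.25,0,0,0,1],[-0.071,-0.27,0.36,0,0,0,1],[-0.071,-0.27,0.4,0,0,0,1],[-0.071,-0.27,0.4,0,0,0,1],[-0.071,-0.27,0.4,0,0,0,0.2],[-0.071,-0.27,0.4,0,0,0,0.2]]
  ]
}}

```text
t: 14.63
eef_pos: [630.9, -193.4, 337.0]
tcp_rot: [-3.141, 0.002, -3.141]
ft_force: [1.1, -0.9, -0.1]
opening: 0.913
grip_force: 0.0
```

Call:
{"method": "arm_command", "body": {
  "rows": [
    [[0,0,0,0,0,0,-0.1],[0,0,0,0,0,0,-0.1],[0,0,0,0,0,0,-0.1],[0,0,0,0,0,0,-0.1]]
  ]
}}

```text
t: 14.97
eef_pos: [630.6, -194.1, 336.1]
tcp_rot: [-3.142, 0.001, 3.141]
ft_force: [-0.8, -0.8, -0.1]
opening: 0.632
grip_force: 0.0
```

Call:
{"method": "arm_command", "body": {
  "rows": [
    [[0,0,0.018,0,0,0,-0.1],[0,0,0.018,0,0,0,-1],[0,0,0.018,0,0,0,-1],[0,0,0.018,0,0,0,-1],[0,0,0.018,0,0,0,-1],[0,0,0.018,0,0,0,-1],[0,0,0.018,0,0,0,-1],[0,0,0.018,0,0,0,-1]]
  ]
}}

```text
t: 15.63
eef_pos: [630.6, -193.9, 332.9]
tcp_rot: [3.141, -0.0, -3.142]
ft_force: [1.0, 0.6, -2.0]
opening: 0.386
grip_force: 30.0
```

Call:
{"method": "arm_command", "body": {
  "rows": [
    [[0,0,-0.06,0,0,0,-1],[0,0,-0.14,0,0,0,-1],[0,0,-0.24,0,0,0,-1],[0,0.06,-0.35,0,0,0,-1],[0.02,0.2,-0.35,0,0,0,-1],[0.044,0.35,-0.35,0,0,0,-1],[0.044,0.5,-0.35,0,0,0,-1],[0.044,0.65,-0.35,0,0,0,-1],[0.044,0.75,-0.35,0,0,0,-1],[0.044,0.8,-0.35,0,0,0,-1]]
  ]
}}

```text
t: 16.47
eef_pos: [623.9, -72.3, 386.3]
tcp_rot: [3.141, 0.0, -3.14]
ft_force: [0.1, -0.7, -5.7]
opening: 0.385
grip_force: 30.0
```

Call:
{"method": "arm_command", "body": {
  "rows": [
    [[0,0.15,0,0,0,0,-1],[0,0.28,0,0,0,0,-1],[0,0.36,0,0,0,0,-1],[0,0.36,0,0,0,0,-1],[0,0.36,0,0,0,0,-1]]
  ]
}}

```text
t: 16.88
eef_pos: [624.2, -20.1, 385.7]
tcp_rot: [-3.141, 0.0, -3.141]
ft_force: [0.1, 0.3, -5.7]
opening: 0.388
grip_force: 30.0
```

Call:
{"method": "arm_command", "body": {
  "rows": [
    [[0,0,0.1,0,0,0,-1],[0,0,0.2,0,0,0,-1],[0,0,0.27,0,0,0,-1],[0,0,0.3,0,0,0,-1],[0,0,0.315,0,0,0,-1],[0,0,0.32,0,0,0,-1],[0,0,0.32,0,0,0,-1],[0,0,0.32,0,0,0,-1]]
  ]
}}

```text
t: 17.55
eef_pos: [624.2, -20.1, 338.2]
tcp_rot: [-3.142, 0.001, -3.142]
ft_force: [-0.1, -0.1, -6.3]
opening: 0.387
grip_force: 30.0
```

Call:
{"method": "arm_command", "body": {
  "rows": [
    [[0,0,0.005,0,0,0,-1],[0,0,0.008,0,0,0,-1],[0,0,0.008,0,0,0,-1]]
  ]
}}

```text
t: 17.8
eef_pos: [624.1, -19.9, 336.9]
tcp_rot: [-3.142, 0.001, -3.141]
ft_force: [-0.3, 0.8, -3.5]
opening: 0.386
grip_force: 30.0
```

Call:
{"method": "arm_command", "body": {
  "rows": [
    [[0,0,0.003,0,0,0,-1],[0,0,0.005,0,0,0,-1],[0,0,0.005,0,0,0,-1]]
  ]
}}

```text
t: 18.05
eef_pos: [624.2, -19.9, 336.7]
tcp_rot: [3.142, 0.002, -3.142]
ft_force: [-0.2, 2.8, 5.1]
opening: 0.386
grip_force: 30.0
```

Call:
{"method": "arm_command", "body": {
  "rows": [
    [[0,0,-0.003,0,0,0,0],[0,0,-0.003,0,0,0,0.2],[0,0,-0.003,0,0,0,0.3],[0,0,-0.003,0,0,0,0.3],[0,0,-0.003,0,0,0,0.3],[0,0,-0.1,0,0,0,0.3],[0,0,-0.25,0,0,0,0.3],[0,0,-0.4,0,0,0,0.3],[0,0,-0.47,0,0,0,0.3]]
  ]
}}

```text
t: 18.8
eef_pos: [624.2, -20.0, 408.6]
tcp_rot: [-3.141, 0.003, -3.142]
ft_force: [-0.4, -0.0, 0.8]
opening: 0.648
grip_force: 0.0
```

Call:
{"method": "arm_command", "body": {
  "rows": [
    [[1,-0.25,0,0,0,0.1,0.3],[1,-0.25,0,0,0,0.1,0.3],[1,-0.25,0,0,0,0.1,0.3],[1,-0.25,0,0,0,0.1,0.3],[1,-0.25,0,0,0,0.1,0.3],[1,-0.25,0,0,0,0.1,0.3],[1,-0.25,0,0,0,0.1,0.3]]
  ]
}}

```text
t: 19.38
eef_pos: [474.3, -57.6, 406.2]
tcp_rot: [3.141, 0.001, 2.517]
ft_force: [0.3, 1.0, 0.1]
opening: 0.648
grip_force: 0.0
```

Call:
{"method": "arm_command", "body": {
  "rows": [
    [[0,0,0,0,0,0.1142,0.3],[0,0,0,0,0,0.1142,0.3],[0,0,0,0,0,0.1142,0.3],[0,0,0,0,0,0.1142,0.3],[0,0,0,0,0,0.1142,0.3],[0,0,0,0,0,0.1142,0.3],[0,0,0,0,0,0.1142,0.3],[0,0,0,0,0,0.1142,0.3]]
  ]
}}

```text
t: 20.05
eef_pos: [474.7, -57.4, 405.7]
tcp_rot: [-3.141, -0.0, 1.802]
ft_force: [0.3, -0.0, -0.0]
opening: 0.649
grip_force: 0.0
```

```bash
python3 - <<'E'
from m import *
from fit import *
p,d=read_camera("scene");cv2.imwrite("pics/s3.png",cv2.resize(p[60:300,160:480],None,fx=2.5,fy=2.5)[:,:,::-1])
P=main(pts("scene",p,d,(400,520,-160,90),(4,26),0));print(len(P),fit(PIP,P,(457,-39,.227)))
s=state();print(s['eef_pos'],s['tcp_rot'],s['joints'],s['opening'])
W=cloud("scene",d);z=W[...,2];m=(d>0)&(abs(W[...,0]-624)<60)&(abs(W[...,1]+20)<60)&(z>100)&(z<139);print(circ(W[m]));m=m&(z<137)
E
```

```text
696 (array([ 4.56008476e+02, -3.75858236e+01,  2.28723644e-01]), np.float64(2.6062383533188562))
[474.51068557 -57.39322621 405.77373664] [-3.14133888e+00 -2.31402993e-04  1.80179859e+00] [-2.58698046e-01  2.81582256e-01  1.90587994e+00  1.03969475e-04
  9.54463259e-01 -4.89760452e-01] 0.6461913934833788
(622.8, -21.8, 35.6, 565)
```

View pics/s3.png

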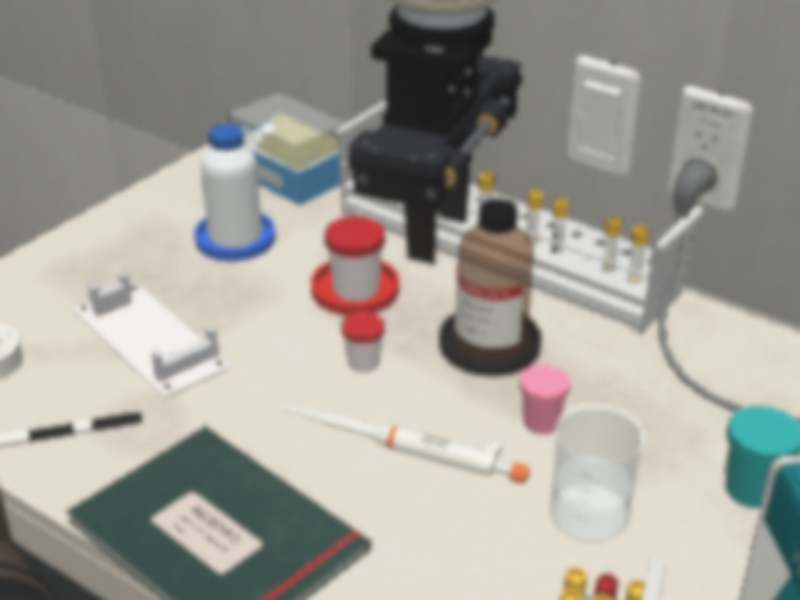

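All three vessels stand upright in their own trays. Next is the pipette.

Call:
{"method": "arm_command", "body": {
  "rows": [
    [[0.033,-0.14,0.2,0,0,0,0.2],[0.033,-0.14,0.45,0,0,0,0.2],[0.033,-0.14,0.7,0,0,0,0.2],[0.033,-0.14,0.9,0,0,0,0.2],[0.033,-0.14,1,0,0,0,0.2],[0.033,-0.14,1,0,0,0,0.2],[0.033,-0.14,1,0,0,0,0.2]]
  ]
}}

```text
t: 20.68
eef_pos: [452.8, -57.4, 255.7]
tcp_rot: [-3.14, -0.001, 1.799]
ft_force: [-0.7, 0.1, 1.0]
opening: 0.599
grip_force: 0.0
```

Call:
{"method": "arm_command", "body": {
  "rows": [
    [[0,0,0.1,0,0,0,0],[0,0,0.2,0,0,0,0],[0,0,0.3,0,0,0,0],[0,0,0.36,0,0,0,0],[0,0,0.39,0,0,0,0],[0,0,0.39,0,0,0,0],[0,0,0.39,0,0,0,0],[0,0,0.39,0,0,0,0]]
  ]
}}

```text
t: 21.35
eef_pos: [452.7, -57.4, 198.3]
tcp_rot: [3.14, 0.001, 1.796]
ft_force: [-0.0, 0.5, -0.1]
opening: 0.501
grip_force: 0.0
```

Call:
{"method": "arm_command", "body": {
  "rows": [
    [[0,0,0.018,0,0,0,0],[0,0,0.018,0,0,0,-0.3],[0,0,0.018,0,0,0,-0.5],[0,0,0.018,0,0,0,-0.6],[0,0,0.018,0,0,0,-1],[0,0,0.018,0,0,0,-1],[0,0,0.018,0,0,0,-1],[0,0,0.018,0,0,0,-1],[0,0,0.018,0,0,0,-1],[0,0,0.018,0,0,0,-1]]
  ]
}}

```text
t: 22.18
eef_pos: [452.5, -57.4, 194.9]
tcp_rot: [3.141, 0.0, 1.796]
ft_force: [1.2, -0.1, 2.3]
opening: 0.198
grip_force: 29.9
```

Call:
{"method": "arm_command", "body": {
  "rows": [
    [[0,0,-0.1,0,0,0,-1],[0,0,-0.2,0,0,0,-1],[0,0,-0.35,0,0,0,-1],[0,0,-0.5,0,0,0,-1],[0,0,-0.6,0,0,0,-1],[0,0,-0.6,0,0,0,-1]]
  ]
}}

```text
t: 22.68
eef_pos: [452.6, -57.4, 287.2]
tcp_rot: [3.138, 0.002, 1.796]
ft_force: [-0.2, -0.2, -0.5]
opening: 0.196
grip_force: 29.9
```

Call:
{"method": "arm_command", "body": {
  "rows": [
    [[0.2,0.05,0,0,0,0.0767,-1],[0.45,0.1,0,0,0,0.0767,-1],[0.7,0.17,0,0,0,0.0767,-1],[0.9,0.25,0,0,0,0.0767,-1],[1,0.25,0,0,0,0.0767,-1],[1,0.25,0,0,0,0.0767,-1],[1,0.25,0,0,0,0.0767,-1]]
  ]
}}

```text
t: 23.27
eef_pos: [455.2, 98.0, 284.1]
tcp_rot: [-3.14, 0.0, 1.317]
ft_force: [0.1, 0.3, -0.8]
opening: 0.199
grip_force: 29.9
```

Call:
{"method": "arm_command", "body": {
  "rows": [
    [[0.15,-0.08,0,0,0,0,-1],[0.35,-0.18,0,0,0,0,-1],[0.55,-0.3,0,0,0,0,-1],[0.75,-0.4,0,0,0,0,-1],[0.874,-0.456,0,0,0,0,-1],[0.874,-0.456,0,0,0,0,-1],[0.874,-0.456,0,0,0,0,-1],[0.874,-0.456,0,0,0,0,-1]]
  ]
}}

```text
t: 23.93
eef_pos: [423.0, 240.3, 284.5]
tcp_rot: [-3.141, 0.001, 1.314]
ft_force: [0.2, 0.0, -1.6]
opening: 0.195
grip_force: 29.9
```

```bash
python3 - <<'E'
from m import *
from fit import *
s=state();print(s['eef_pos'],s['tcp_rot'],s['opening'])
p,d=read_camera("scene");cv2.imwrite("pics/s4.png",cv2.resize(p[80:280,120:340],None,fx=3,fy=3)[:,:,::-1])
W=cloud("scene",d)
P=main(pts("scene",p,d,(330,520,100,400),(75,125),0));hsv=0
print(len(P),fit(PIP,P,(435,257,-.257)),np.percentile(P[:,2],[5,50,95]))
b=P[(P[:,1]>290)];print('cone',b.mean(0),len(b));b=P[P[:,1]<190];print('handle',b.mean(0),len(b))
E
```

```text
[422.97877786 240.31789225 284.47946347] [-3.14096343e+00  5.66930223e-04  1.31358340e+00] 0.19471642168762857
445 (array([ 4.31359562e+02,  2.45828442e+02, -2.65623297e-01]), np.float64(67.88383983226073)) [ 96.82944183 107.38797236 120.64113526]
cone [nan nan nan] 0
handle [405.30097555 166.43109258 104.07521685] 180<stdin>:8: RuntimeWarning: Mean of empty slice.
  ret = um.true_divide(
```

View pics/s4.png

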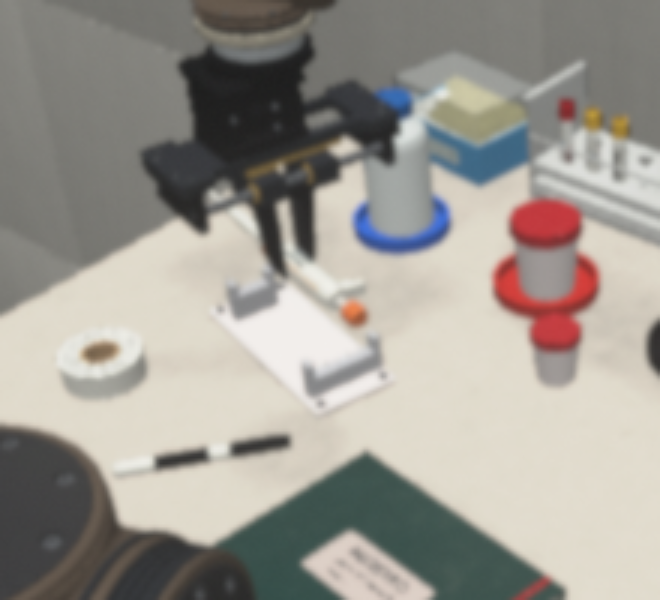

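```bash
cat > ov.py <<'E'
from h import *
def ov(n,pose,z0,fn,win,f=3):
    p,d=read_camera(n);u0,u1,v0,v1=win
    im=cv2.resize(p[v0:v1,u0:u1],None,fx=f,fy=f,interpolation=cv2.INTER_CUBIC)[:,:,::-1].copy()
    x,y,a=pose;c,s=np.cos(a),np.sin(a)
    for (a0,a1,b0,b1),z in(((-17,2,-88,20),21),((-17,2,-88,20),0),((2,18,-85,-43),10),((-12,-3,18,118),10),((-12,-3,-118,-88),10)):
        P=np.array([(a0,b0),(a1,b0),(a1,b1),(a0,b1)])@np.array([[c,s],[-s,c]])+[x,y]
        q=(pix(n,np.c_[P,np.full(4,z0+z)])-[u0,v0]+.5)*f;cv2.polylines(im,[q.astype(np.int32)],True,(0,0,255),1)
    cv2.imwrite(fn,im)
E
python3 - <<'E'
from ov import *
from fit import *
# expected pipette origin from grip: local (-7.5,-18) at tcp
t=state()['eef_pos'];a=-.257;c,s=np.cos(a),np.sin(a)
o=t[:2]-np.array([-7.5*c+18*s,-7.5*s-18*c]);z0=t[2]-194.9;print(o,z0)
ov("scene",(*o,a),z0,"pics/s5.png",(180,270,110,200),6)
ov("top",(*o,a),z0,"pics/t5.png",(150,310,180,300),5)
E
```

```text
[434.91351991 255.65579098] 89.70063547025487
```

View pics/s5.png

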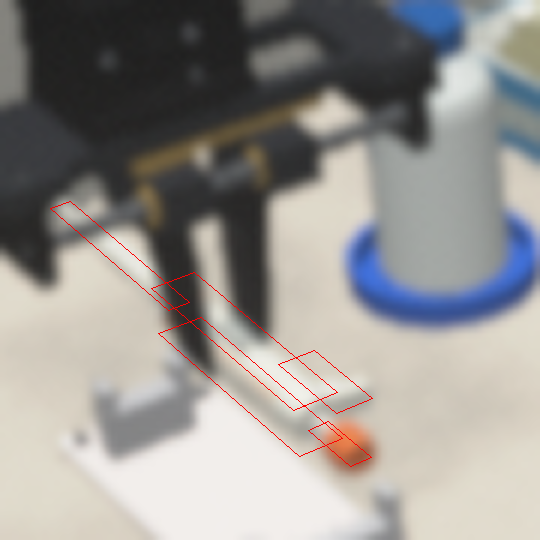

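The pipette is level and within about 3 mm of where I expected it, so I'll shift it 4 mm along its length and lower.

Call:
{"method": "arm_command", "body": {
  "rows": [
    [[0.025,0,0.05,0,0,0,-1],[0.025,0,0.15,0,0,0,-1],[0.025,0,0.25,0,0,0,-1],[0.025,0,0.33,0,0,0,-1],[0.025,0,0.38,0,0,0,-1],[0.025,0,0.4,0,0,0,-1],[0.025,0,0.41,0,0,0,-1],[0.025,0,0.41,0,0,0,-1],[0.025,0,0.41,0,0,0,-1]]
  ]
}}

```text
t: 24.83
eef_pos: [423.8, 245.0, 223.8]
tcp_rot: [3.141, -0.0, 1.314]
ft_force: [-0.0, -0.5, -0.4]
opening: 0.197
grip_force: 29.9
```

```bash
python3 - <<'E'
from ov import *
s=state();print(s['eef_pos'],s['ft_force'])
p,d=read_camera("scene");cv2.imwrite("pics/s6.png",cv2.resize(p[130:240,170:290],None,fx=5,fy=5)[:,:,::-1])
E
```

```text
[423.78192455 245.04319835 223.76884499] [-0.02195643 -0.4926803  -0.37451701]
```

View pics/s6.png

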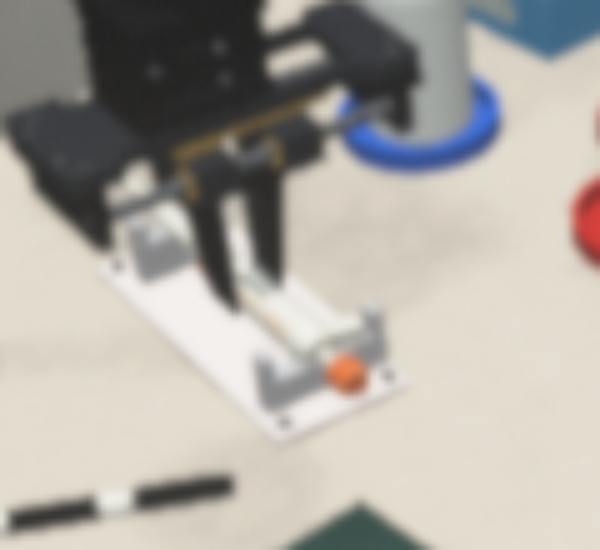

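The handle is between the cheeks of the wide notch and the cone reaches into the far support. I'll lower the last 5 mm.

Call:
{"method": "arm_command", "body": {
  "rows": [
    [[0,0,0.01,0,0,0,-1],[0,0,0.02,0,0,0,-1],[0,0,0.027,0,0,0,-1],[0,0,0.03,0,0,0,-1],[0,0,0.03,0,0,0,-1],[0,0,0.03,0,0,0,-1]]
  ]
}}

```text
t: 25.38
eef_pos: [423.7, 245.0, 219.0]
tcp_rot: [3.141, -0.0, 1.314]
ft_force: [-0.9, -0.7, 3.2]
opening: 0.202
grip_force: 29.9
```

Contact at the expected height, so I'll release gently and rise.

Call:
{"method": "arm_command", "body": {
  "rows": [
    [[0,0,0,0,0,0,-0.5],[0,0,0,0,0,0,-0.3],[0,0,0,0,0,0,-0.2],[0,0,0,0,0,0,-0.1],[0,0,0,0,0,0,0],[0,0,-0.1,0,0,0,0],[0,0,-0.3,0,0,0,0],[0,0,-0.6,0,0,0,0],[0,0,-0.9,0,0,0,0],[0,0,-1,0,0,0,0]]
  ]
}}

```text
t: 26.22
eef_pos: [423.6, 245.1, 373.0]
tcp_rot: [3.138, -0.003, 1.314]
ft_force: [-0.5, 0.6, 0.8]
opening: 0.5
grip_force: 0.0
```

Call:
{"method": "arm_command", "body": {
  "rows": [
    [[0,0.5,-0.5,0,0,0,0],[0,1,-0.5,0,0,0,0],[0,1,-0.5,0,0,0,0],[0,1,-0.5,0,0,0,0],[0,1,-0.5,0,0,0,0],[0,1,-0.5,0,0,0,0]]
  ]
}}

```text
t: 26.72
eef_pos: [570.1, 206.0, 443.8]
tcp_rot: [3.141, -0.0, 1.312]
ft_force: [-1.0, 0.3, -0.6]
opening: 0.501
grip_force: 0.0
```

```bash
python3 - <<'E'
from m import *
from fit import *
p,d=read_camera("scene");cv2.imwrite("pics/s7.png",cv2.resize(p[70:270,150:450],None,fx=2.6,fy=2.6,interpolation=cv2.INTER_CUBIC)[:,:,::-1])
P=main(pts("scene",p,d,(350,520,100,400),(26,55),0));print(len(P),fit(PIP,P,(435,257,-.257)),P[:,2].max())
for lo,hi in((-130,-90),(-85,-40),(-40,15),(25,70),(70,120)):
    c,s=np.cos(-.257),np.sin(-.257);L=(P[:,:2]-[435.1,257])@np.array([[c,-s],[s,c]]);m=(L[:,1]>lo)&(L[:,1]<hi);print(lo,m.sum(),L[m].mean(0).round(1),np.percentile(P[m,2],[10,50,95]).round(1))
E
```

```text
532 (array([ 4.30227569e+02,  2.60850005e+02, -2.50336673e-01]), np.float64(12.53348888223117)) 48.19750040546228
-130 67 [ -10. -108.] [31.5 38.6 43.2]
-85 197 [-10.7 -67.9] [31.7 40.  46. ]
-40 133 [-12.7 -13.3] [35.5 42.8 46.1]
25 84 [-16.1  54.9] [28.4 37.1 41.3]
70 30 [-11.1  89.5] [34.  36.5 40.3]
```

View pics/s7.png

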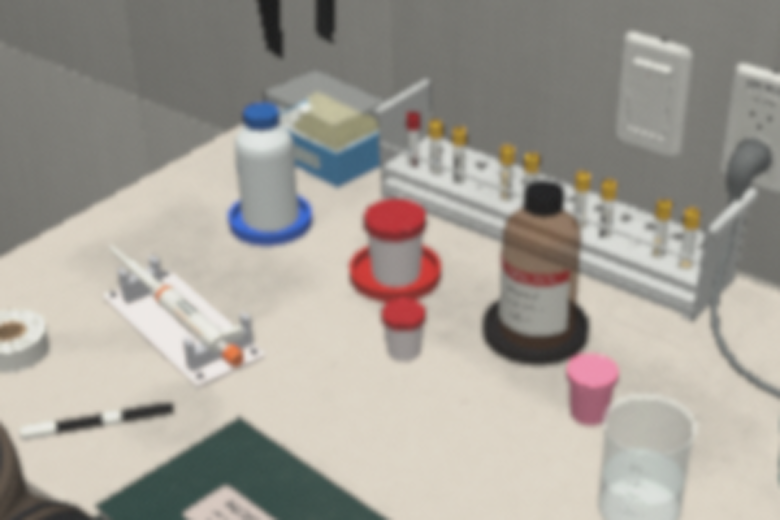

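The pipette is seated: handle top at about 45 mm in the wide notch, cone top at about 40 mm in the narrow one. The bottles and cup are upright in their trays and the beaker is untouched.

```bash
python3 -c "
from cell import *
print(job_done())"
```

```text
the job is handed in; nothing more can be done
None
```

I've handed the job in at about 27 s of robot time: each bottle and the cup stands upright in the tray of its own colour, the pipette lies seated in its cradle, and I never went near the beaker.

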